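# Clear the turner and cover the dish

### The arm

A 6-joint arm with a two-finger parallel gripper is mounted at the origin on the work surface. World frame = base frame: x ahead of the robot, y to its left, z up, the work surface at z = 0. Lengths are in m, angles in rad, forces in N, time in s.
With the tool pointing down it reaches from about 0.35 to 1 m from the base axis. Payload 7.1 kg.
Tool frame: the origin (TCP) lies between the finger pads; the fingertips stand tcp_to_tips ahead of it and the grasp point (between the pads) lies 5 mm behind it (tcp_to_tips is the distance from the TCP to the fingertips, in m); z points along the fingers, y is the line along which they close (so a half turn about z gives the same grasp; the last joint's range is limited). The gripper opens to 85 mm and grips with 20 to 120 N. Pads are 22 mm wide; open, the fingers measure 114 mm over their backs; the gripper's body (76 mm by 85 mm) begins 54 mm behind the grasp point. The pads swing forward as they close: fully open they stand 13 mm farther back than shut.
Start: joints at [-1.215, 0.423, 1.63, -0, 1.089, -0.019], TCP at [0.229, -0.582, 0.245] pointing down, gripper open.
Joint ranges: [-3, 3], [-0.9, 2.11], [0.09, 2.58], [-1.31, 4.45], [0.11, 2.69], [-2.54, 2.54]. Speed limits (rad/s): [2.39, 2.39, 3.01, 3.14, 3.14, 3.14].

### API

Orientations are given as a unit quaternion [w, x, y, z].
In Python, from cell import * gives the robot as it stands.
- The arm moves only by the tool apply_moves, never from a script. Its argument "moves" is a list of rows, each a list of 5 numbers: the finger opening in cm, from 0 to 8.54, then the shift along the tool's x, y, z in cm, then the turn about the tool's z in degrees. In form: [[claw, x, y, z, turn], ...]. A call has 1 to 20 rows; each row is the pose to reach, as a shift and turn from the pose commanded when the call began, along the tool's axes at that moment; what a row does not reach only later rows make up. A row lasts 1/8 s, in which the tool goes at most 62.5 mm and 10.7 degrees, less where a joint would pass 70% of its speed; a pose out of reach is approached as far as the arm can. A call with a gripper value outside its range is refused whole. The fingers move at their own pace and stop on an object; "force" is the grip in N (left out, the last holds). Time passes only in rows, so rows that repeat a pose let the fingers close. It gives the time, the measured TCP pose, the force, the opening and the grip force at its end, in the units of the state.
- state(): the state, without advancing time (a new reading comes with each control period).
- snapshot(name): name is "scene" or "top" or "wrist"; returns the picture (384x512x3 uint8, red, green, blue); there is no depth.
- camera_info(name): a dict with "fx", "fy", "cx", "cy" (pixels), "dist" ([k1, k2, p1, p2, k3] as OpenCV has them; the pictures are not rectified), "eye" and "attitude" of the camera in the world; the wrist camera has in their place "mount" (4x4, takes a point from camera to tool coordinates, whose origin is the TCP and whose axes are the flange's). Camera axes: x right, y down, z forward; pixel columns grow to the right and rows downward; lengths in m; the calibration is good to about 2 mm. A picture is of the moment at which its call begins: read the wrist's pose just before it. camera_info takes no time and is no camera call.
- sign_off(): hands the job in; it is judged then, once.
The state is a dict: "t": time; "joint_positions": joint angles; "joint_vel": joint speeds; "tau": joint torques, N m; "tool_pos": TCP position; "eef_rot": TCP orientation; "contact_force": force on the tool from outside, world axes, zero at the start; "ft_torque": the same for the moment, N m; "opening": finger opening in m; "gripper_force": force on a finger pad.
Only numpy, scipy, OpenCV 4.12 (cv2) and the standard library are available. Lean on these libraries where they do the work, as an engineer would, in place of code of your own. Each camera call takes 0.05 s, during which the arm holds its last target. There are 200 camera calls.

### The job

The wooden turner is lying across the open dish of meatballs: take it off and lay it flat on the white cutting board, then put the blue stoneware lid on the dish, handle up, so that its edges are flush with the dish's edges all round. Set the lid down gently, without dropping it or pressing it onto the dish, do not shove the dish along the counter, and leave the two cans alone.

Things in the scene. Friction and masses are not known exactly. Their poses are not given: they have to be found in the camera images.
- dish: Open rectangular dish of blue stoneware, loose on the counter, 130 mm along its x, 190 mm along its y, 65 mm high, walls 8 mm thick with a flat rim, about 1.8 kg with the meatballs fixed inside (their tops 42 mm above the underside). Origin: centre of its underside; z up.
- lid: Flat blue stoneware lid, no lip, loose, handle up on the counter beside the dish. Plate 130 mm along x, 190 along y (the dish's outline), 10 thick. Wooden bar handle on top, centred, along y: 84 mm long, 18 wide, bar from 26 to 44 mm above the underside, on two posts at y = -33 and +33. About 0.45 kg. Origin: centre of the plate's underside; z up. Half a turn fits as well.
- turner: Flat wooden turner (spatula), loose, 230 mm long along its x, lying flat across the dish's rim, roughly square to the dish's long sides. Handle from x = -125 to +35 mm, 20 mm wide, 9 mm thick; blade from x = +35 to +105 mm, 56 mm wide, 5 mm thick; flat underside. About 70 g. Origin: on the underside, at the centre of mass; z up.
- board: White plastic cutting board with grey ends, fixed on the counter to the left or right of the dish, 300 mm along its x, 220 mm along its y, 12 mm thick. Origin: centre of its underside; z up.
- bean_can: Bystander: food can with a blue label, 74 mm across, 110 mm tall, standing loose beyond the dish. Origin: centre of its underside.
- tomato_can: Bystander: food can with a red label, 74 mm across, 110 mm tall, standing loose beyond the dish. Origin: centre of its underside.
Things that resemble listed ones, but are neither listed nor needed, are in the scene too. Several things have the shape of the turner; the one meant has the colours described above.

How it is judged:
On the way, in this order (a step that is already met when the one before it is completed fails the run):
1. the turner lies flat on the cutting board, let go (x of turner in the frame of board between -0.14 and 0.14 m and y of turner in the frame of board between -0.1 and 0.1 m and z of turner in the frame of board between 0.008 and 0.018 m and angle between turner's own z axis and vertical below 0.08 rad and linear speed of turner below 0.02 m/s and contact force between the fingers and turner below 0.1 N), for 0.2 s.
2. the lid lies flush on the dish (horizontal distance between lid and dish below 0.006 m and angle between the x axis of lid and the x axis of dish, either way round below 0.07 rad and z of lid in the frame of dish between 0.062 and 0.068 m and angle between lid's own z axis and vertical below 0.04 rad and linear speed of lid below 0.01 m/s), for 0.2 s.
At the end, for the whole second after the job is handed in: Turner flat and still on the cutting board, its centre over the board (10 mm or more inside the edge). Lid flat and still, handle up, on the dish's rim, centred within 6 mm and turned within 4 degrees of the dish. Both released (all of step 1 and all of step 2 and contact force between the fingers and lid below 0.1 N and angle between dish's own z axis and vertical below 0.04 rad); the robot touches nothing.
It fails at once if the lid is dropped or pressed onto the dish (more than 40 N between them) (contact force between lid and dish above 40 N).
It fails at once if the dish is shoved more than 30 mm (distance of dish from where it was at the start of the episode above 0.03 m).
It fails at once if the blue can is pushed more than 30 mm or knocked over (distance of bean_can from where it was at the start of the episode above 0.03 m or angle between bean_can's own z axis and vertical above 0.35 rad).
It fails at once if the red can is pushed more than 30 mm or knocked over (distance of tomato_can from where it was at the start of the episode above 0.03 m or angle between tomato_can's own z axis and vertical above 0.35 rad).
It also fails if it takes over 56 s, if anything falls off the work surface, if the arm or the gripper's body presses on something with over 40 N, if the wrist force passes 120 N, or if a joint passes its speed limit or range.

## Working session

There is one attempt and no reset: what is moved stays moved. The work goes in short steps, Python scripts to look and compute and a tool call to move; the robot and the scene stay as the last step left them, time stands still between calls to the robot, and variables do not carry over. Pictures are saved under pics/ and viewed, at most 13 in all, crops included, and the job is handed in when it is done.

Besides the shell and the picture viewer there is one more tool, called after "Call:" as name(argument=value, ...), one argument or row to a line, values as JSON. apply_moves: Moves the arm, as the interface text tells. Its arguments: {"type":"object","properties":{"moves":{"type":"array","items":{"type":"array","items":{"type":"number"}}},"force":{"type":"number"}},"required":["moves"]}

```bash
mkdir -p pics; cat > h.py <<'E'
from cell import *
import numpy as np, cv2
from scipy.spatial.transform import Rotation as R
def rot(a):
    a=np.array(a,float)
    return a if a.shape==(3,3) else R.from_quat(a,scalar_first=True).as_matrix()
def cam(n,st=None):
    c=camera_info(n); K=np.array([[c['fx'],0,c['cx']],[0,c['fy'],c['cy']],[0,0,1]]); D=np.array(c['dist'],float)
    if 'mount' in c:
        st=st or state(); M=np.array(c['mount']); Rt=rot(st['eef_rot'])
        return K,D,Rt@M[:3,:3],np.array(st['tool_pos'])+Rt@M[:3,3]
    return K,D,rot(c['attitude']),np.array(c['eye'])
def px2w(n,pts,z,st=None):
    K,D,Rc,e=cam(n,st)
    u=cv2.undistortPoints(np.array(pts,float).reshape(-1,1,2),K,D).reshape(-1,2)
    d=np.c_[u,np.ones(len(u))]@Rc.T
    z=np.broadcast_to(z,len(u))
    return e+d*((z-e[2])/d[:,2])[:,None]
def w2px(n,P,st=None):
    K,D,Rc,e=cam(n,st)
    rv,_=cv2.Rodrigues(Rc.T)
    return cv2.projectPoints(np.array(P,float),rv,-Rc.T@e,K,D)[0].reshape(-1,2)
def save(n,name):
    im=snapshot(name); cv2.imwrite(f'pics/{n}.png',im[:,:,::-1]); return im
E
python3 - <<'E'
from h import *
print(state())
print(camera_info('top'));print(camera_info('scene'));print(camera_info('wrist'))
a=save('top1','top');save('scene1','scene')
cv2.imwrite('pics/top1x.png',cv2.resize(a[:,:,::-1],(800,600),interpolation=cv2.INTER_CUBIC))
import cell;print([x for x in dir(cell) if not x.startswith('_')])
E
```

```text
{'t': 0.0, 'joint_positions': array([-1.21496880e+00,  4.23867433e-01,  1.63069592e+00, -2.14287358e-05,
        1.08856297e+00, -1.89925482e-02]), 'joint_vel': array([ 0.00037366, -0.00123781,  0.00041184, -0.00031454,  0.00207496,
       -0.00173872]), 'tau': array([-2.92694367e-04, -5.57385707e+01, -2.81747246e+01, -6.01675015e-05,
        7.35677546e-03, -2.99308226e-05]), 'tool_pos': array([ 0.22865787, -0.58111227,  0.24452673]), 'eef_rot': array([-7.54395167e-04,  9.82488863e-01,  1.86319743e-01, -1.37893276e-04]), 'contact_force': array([-0.10241598, -0.37102448,  0.52751759]), 'ft_torque': array([-0.00729253, -0.02217944,  0.00519775]), 'gripper_force': 0.0, 'opening': 0.08523615734008257}
{'fx': 427.30009167090446, 'fy': 427.30009167090446, 'cx': 250.75013529866894, 'cy': 190.14507755790643, 'dist': array([-0.07890653,  0.        ,  0.        ,  0.        ,  0.        ]), 'eye': array([ 0.33912908, -0.00389572,  1.20086149]), 'attitude': array([-0.03803628,  0.71167127, -0.70023631,  0.04178937])}
{'fx': 353.22401962049696, 'fy': 353.22401962049696, 'cx': 254.02676621508263, 'cy': 186.12471395212214, 'dist': array([0.02526282, 0.        , 0.        , 0.        , 0.        ]), 'eye': array([0.97608704, 0.02817397, 0.88247217]), 'attitude': array([-0.18263111,  0.65095452,  0.70900878, -0.20052592])}
{'fx': 269.7548434364871, 'fy': 269.7548434364871, 'cx': 253.92802554689467, 'cy': 192.39109586809744, 'dist': array([-0.04546603,  0.        ,  0.        ,  0.        ,  0.        ]), 'mount': array([[-1.71761814e-03, -9.45062900e-01, -3.26884023e-01,
         8.59001667e-02],
       [ 9.99998405e-01, -1.46314747e-03, -1.02436639e-03,
         6.92056382e-04],
       [ 4.89811144e-04, -3.26885261e-01,  9.45063906e-01,
        -1.28902454e-01],
       [ 0.00000000e+00,  0.00000000e+00,  0.00000000e+00,
         1.00000000e+00]])}
['IKError', 'camera_info', 'sign_off', 'snapshot', 'state', 'tcp_to_tips']
```

View pics/top1x.png

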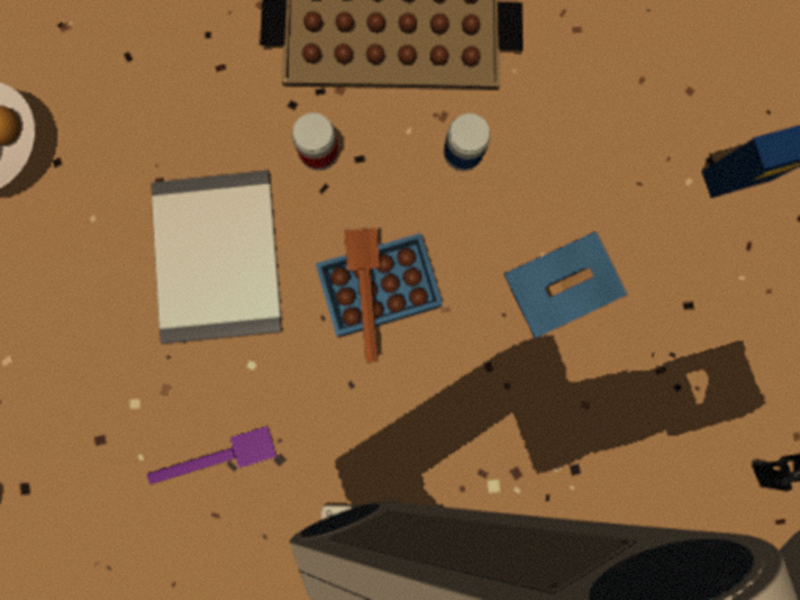

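View pics/scene1.png

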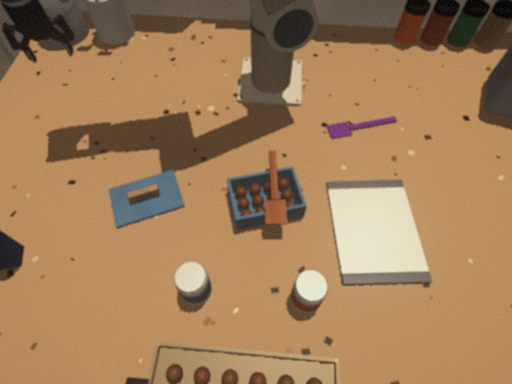

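Turner-shaped things in the enlarged top picture: the reddish-brown one on the dish, (362,230)–(372,362), and a purple one at (210,455) on the counter. The brown one lying across the dish fits "wooden"; the purple one does not. The dish is centred near (379,285), the lid near (566,283), the board near (217,257) and the cans near (315,138) and (467,140).

```bash
cat >> h.py <<'E'
from scipy.optimize import minimize
def box(x0,x1,y0,y1,z0,z1): return np.array([[x,y,z] for x in(x0,x1) for y in(y0,y1) for z in(z0,z1)])
DISH=[box(-.065,.065,-.095,.095,0,.065)]
LID=[box(-.065,.065,-.095,.095,0,.010)]
TURN=[box(-.125,.035,-.010,.010,0,.009),box(.035,.105,-.028,.028,0,.005)]
BOARD=[box(-.15,.15,-.11,.11,0,.012)]
def fit(name,mask,parts,p0,z,st=None,S=4,valid=None):
    """IoU fit of x,y,yaw of a set of convex parts to a mask (in full-res pixels)"""
    mk=cv2.resize(mask.astype(np.uint8),None,fx=S,fy=S,interpolation=cv2.INTER_LINEAR)>0
    def c(p):
        im=np.zeros(mk.shape,np.uint8); r=R.from_euler('z',p[2]).as_matrix()
        for b in parts:
            q=w2px(name,b@r.T+[p[0],p[1],z],st)
            h=cv2.convexHull(((q+.5)*S-.5).astype(np.float32)*16).astype(int)
            cv2.fillConvexPoly(im,h,1,shift=4)
        m=im>0
        return 1-(m&mk).sum()/max(1,(m|mk).sum())
    s=np.array([p0]+[np.array(p0)+d for d in np.diag([.015,.015,.15])])
    r=minimize(c,p0,method='Nelder-Mead',options=dict(initial_simplex=s,xatol=1e-4,fatol=1e-5))
    return r.x,1-r.fun
def biggest(m,hull=False):
    n,l,s,c=cv2.connectedComponentsWithStats(m.astype(np.uint8)); m=(l==1+s[1:,4].argmax()).astype(np.uint8)
    return m
def hullmask(m):
    o=np.zeros(m.shape,np.uint8); cv2.fillConvexPoly(o,cv2.convexHull(cv2.findNonZero(m.astype(np.uint8))),1); return o
def roi(m,x0,x1,y0,y1):
    o=np.zeros(m.shape,np.uint8); o[y0:y1,x0:x1]=m[y0:y1,x0:x1]; return o
E
python3 - <<'E'
from h import *
im=cv2.imread('pics/top1.png')[:,:,::-1].astype(int); r,g,b=im[...,0],im[...,1],im[...,2]
print('rgb turner',im[215,236],im[160,231],'wood ctr',im[230,260],'dish',im[208,232],'lid',im[175,340],'board',im[160,130])
blue=(b>r+20)
d=hullmask(biggest(cv2.morphologyEx(roi(blue,195,290,140,225),cv2.MORPH_CLOSE,np.ones((9,9)))))
l=hullmask(biggest(roi(blue,315,410,140,225)))
hsv=cv2.cvtColor(im.astype(np.uint8),cv2.COLOR_RGB2HSV)
bd=hullmask(biggest(roi(((hsv[...,1]<90)),90,185,100,225)))
t=roi((g<r*.5)&(r>90),215,260,140,240);t=biggest(t)
print(d.sum(),l.sum(),bd.sum(),t.sum())
X=px2w('top',[[243,182],[362,181],[139,164],[236,190]],[.065,.01,.012,.07]);print(X)
for nm,m,P,i,z,yaw in[('dish',d,DISH,0,0,.2),('lid',l,LID,1,0,.4),('board',bd,BOARD,2,0,0.05),('turner',t,TURN,3,.065,0.05)]:
    print(nm,fit('top',m,P,[X[i,0],X[i,1],yaw],z))
o=im.astype(np.uint8)[:,:,::-1].copy()
for m in(d,l,bd,t):
    cv2.drawContours(o,cv2.findContours(m,0,1)[0],-1,(0,255,0),1)
cv2.imwrite('pics/crop1.png',cv2.resize(o[100:240,85:285],(800,560),interpolation=cv2.INTER_CUBIC))
print(tcp_to_tips)
E
```

```text
rgb turner [133  69  33] [130  68  34] wood ctr [153 110  63] dish [112  75  65] lid [ 65  94 107] board [198 184 154]
1847 2943 8103 3
[[ 0.48964971  0.01221366  0.065     ]
 [ 0.50553412 -0.32373488  0.01      ]
 [ 0.54329107  0.30841623  0.012     ]
 [ 0.46719114  0.03039802  0.07      ]]
dish (array([ 0.49604927, -0.00405057,  0.37798338]), np.float64(0.5191351580884305))
lid (array([ 0.50516987, -0.32504475,  0.44421408]), np.float64(0.9560838362420486))
board (array([0.54554355, 0.31459311, 0.11519423]), np.float64(0.9862732638702812))
turner (array([0.50740797, 0.03923589, 0.1599523 ]), np.float64(0.0025365008661222266))
0.014
```

View pics/crop1.png

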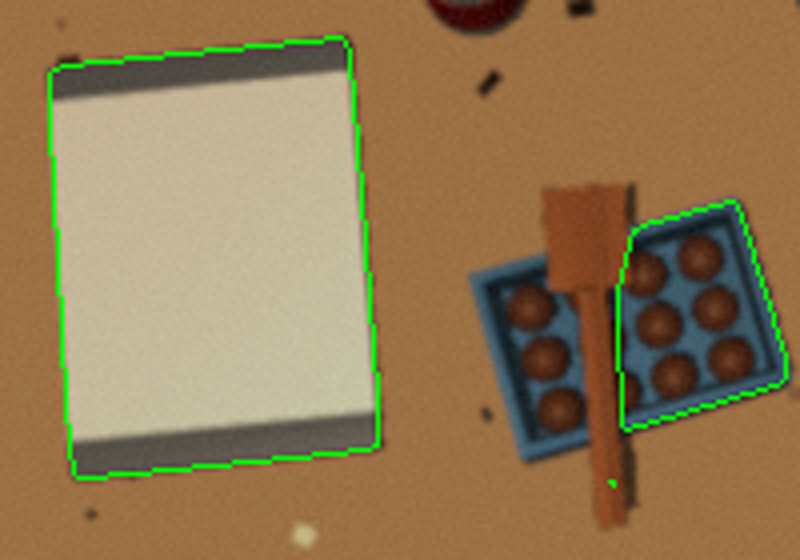

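The crop confirms it: the brown wooden turner has its blade at crop (585,235) and its handle end at (610,525), and the board outline fits. The dish and turner masks need fixing.

```bash
python3 - <<'E'
from h import *
im=cv2.imread('pics/top1.png')[:,:,::-1].astype(int); r,g,b=im[...,0],im[...,1],im[...,2]
d=hullmask(roi(b>r+8,195,290,145,222))
t=biggest(cv2.morphologyEx(roi((g<r*.62)&(r>105),215,260,140,240),cv2.MORPH_OPEN,np.ones((2,2))))
c,a=fit('top',d,DISH,[.49,.012,.25],0);print('dish',c,a,d.sum())
c,a=fit('top',t,TURN,[.467,.03,.05],.065);print('turner',c,a,t.sum())
ends=px2w('top',[[85+585/4,100+187/4],[85+610/4,100+527/4]],.07);print(ends)
s=state();Rt=rot(s['eef_rot']);print(Rt.round(3),s['tool_pos'])
E
```

```text
dish [0.49327291 0.0149625  0.30605855] 0.9749274725274726 3485
turner [0.47919691 0.03487777 0.10597874] 0.8704304696589309 909
[[0.58433043 0.04555344 0.07      ]
 [0.3565108  0.02428775 0.07      ]]
[[ 0.931  0.366 -0.   ]
 [ 0.366 -0.931  0.001]
 [ 0.    -0.001 -1.   ]] [ 0.22867508 -0.58115052  0.2446032 ]
```

Call:
apply_moves(
  moves=[
    [5, 6, -6.3, 0, 2],
    [5, 12, -12.6, 0, 4],
    [5, 46, -48.3, 0, 15.8],
    [5, 46, -48.3, 0, 15.8],
    [5, 46, -48.3, 0, 15.8],
    [5, 46, -48.3, 0, 15.8],
    [5, 46, -48.3, 0, 15.8],
    [5, 46, -48.3, 0, 15.8],
    [5, 46, -48.3, 0, 15.8],
    [5, 46, -48.3, 0, 15.8],
    [5, 46, -48.3, 0, 15.8],
    [5, 46, -48.3, 0, 15.8],
    [5, 46, -48.3, 0, 15.8],
    [5, 46, -48.3, 0, 15.8],
    [5, 46, -48.3, 0, 15.8],
  ],
)

```text
t: 1.98
tool_pos: [0.4798, 0.0354, 0.2454]
eef_rot: [0.0, 0.999, 0.049, -0.0]
contact_force: [-0.1, -0.5, 0.2]
opening: 0.0499
gripper_force: 0.0
```

```bash
python3 - <<'E'
from h import *
s=state();im=save('w1','wrist').astype(int);print(s['t'],s['tool_pos'],rot(s['eef_rot']).round(3))
import pickle;pickle.dump(s,open('w1.pkl','wb'))
r,g,b=im[...,0],im[...,1],im[...,2]
o=im.astype(np.uint8)[:,:,::-1].copy()
for P,(x,y,w),z in[(DISH,(.4933,.015,.306),0),(TURN,(.480,.0355,.1),.065)]:
    for q in P:
        p=w2px('wrist',q@R.from_euler('z',w).as_matrix().T+[x,y,z],s)
        cv2.polylines(o,[cv2.convexHull(p.astype(np.float32)).astype(int)],True,(0,255,0),1)
cv2.imwrite('pics/w1o.png',o)
E
```

```text
1.975 [0.47982294 0.03535248 0.24537343] [[ 0.995  0.097 -0.   ]
 [ 0.097 -0.995 -0.   ]
 [-0.     0.    -1.   ]]
```

View pics/w1o.png

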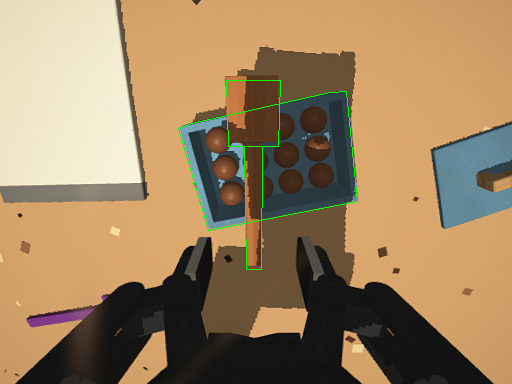

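The turner and dish outlines sit on the picture to within about 4 px, with the handle column at (254,150–268) between the fingers. Descending to grasp.

Call:
apply_moves(
  moves=[
    [5, 0, 0, 5, 0],
    [5, 0, 0, 10, 0],
    [5, 0, 0, 14, 0],
    [5, 0, 0, 16.5, 0],
    [5, 0, 0, 18, 0],
    [5, 0, 0, 18, 0],
    [3, 0, 0, 18, 0],
    [1, 0, 0, 18, 0],
    [1, 0, 0, 18, 0],
    [1, 0, 0, 18, 0],
    [1, 0, 0, 18, 0],
    [1, 0, 0, 17, 0],
    [1, 0, 0, 15, 0],
    [1, 0, 0, 12, 0],
    [1, 0, 0, 9, 0],
    [1, 0, 0, 9, 0],
  ],
  force=30,
)

```text
t: 4.03
tool_pos: [0.4816, 0.0364, 0.1578]
eef_rot: [-0.0, 0.999, 0.05, 0.003]
contact_force: [-0.5, 0.6, -0.6]
opening: 0.0188
gripper_force: 29.7
```

```bash
python3 - <<'E'
from h import *
s=state();im=save('w2','wrist')
print(s['t'],s['tool_pos'],s['opening'],s['gripper_force'],s['eef_rot'],s['contact_force'])
E
```

```text
4.025 [0.48159141 0.03641794 0.15781707] 0.01878653572364463 29.73611354827881 [-2.65963696e-05  9.98770493e-01  4.95049249e-02  2.60078710e-03] [-0.49525161  0.6084391  -0.55018478]
```

View pics/w2.png

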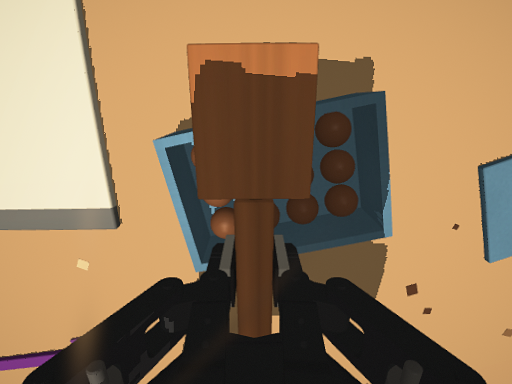

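The turner is held on its handle (opening 18.8 mm) and level, but the tips stand about 14 mm below its underside, which would hit the board. I'll set it back on the rim and regrip higher.

Call:
apply_moves(
  moves=[
    [1, 0, 0, 4, 0],
    [1, 0, 0, 7, 0],
    [1, 0, 0, 8.5, 0],
    [1, 0, 0, 9, 0],
    [1, 0, 0, 9, 0],
    [1, 0, 0, 9, 0],
    [3.5, 0, 0, 9, 0],
    [3.5, 0, 0, 9, 0],
    [3.5, 0, 0, 8.2, 0],
    [3.5, 0, 0, 7.45, 0],
    [3.5, 0, 0, 7.45, 0],
    [1, 0, 0, 7.45, 0],
    [1, 0, 0, 7.45, 0],
    [1, 0, 0, 7.45, 0],
    [1, 0, 0, 7.45, 0],
    [1, 0, 0, 7, 0],
    [1, 0, 0, 5, 0],
    [1, 0, 0, 2, 0],
    [1, 0, 0, 0, 0],
    [1, 0, 0, 0, 0],
  ],
  force=30,
)

```text
t: 6.58
tool_pos: [0.4809, 0.0363, 0.1564]
eef_rot: [-0.0, 0.999, 0.05, 0.001]
contact_force: [0.0, 0.0, -1.1]
opening: 0.0188
gripper_force: 29.5
```

```bash
python3 - <<'E'
from h import *
s=state();im=save('w3','wrist')
print(s['t'],s['tool_pos'],s['opening'],s['gripper_force'],s['contact_force'])
Rt=rot(s['eef_rot']);print(Rt.T@(np.array([.5455,.3146,.155])-s['tool_pos'])*100)
E
```

```text
6.575 [0.48092485 0.03633635 0.15644939] 0.018768501867188647 29.469600319862366 [ 0.04907431  0.01630305 -1.13478799]
[  9.17691307 -27.05149183   0.16772145]
```

View pics/w3.png

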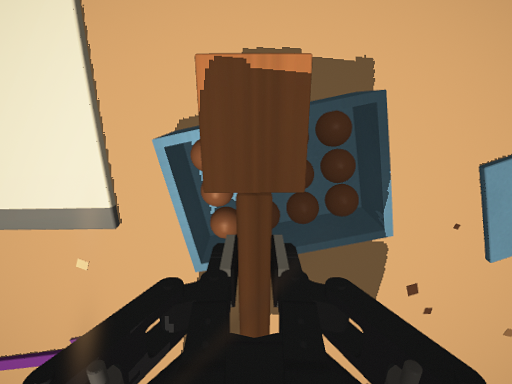

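Held level with the handle in the pads' lowest part. Next is the carry to the board centre and lowering.

Call:
apply_moves(
  moves=[
    [1, 1, -3, 0, 0],
    [1, 2.5, -8, 0, 0],
    [1, 4.5, -13.2, 0, 0],
    [1, 6.3, -18.4, 0, 0],
    [1, 8, -23.5, 0, 0],
    [1, 9.2, -27.1, 0, 0],
    [1, 9.2, -27.1, 0, 0],
    [1, 9.2, -27.1, 5, 0],
    [1, 9.2, -27.1, 10, 0],
    [1, 9.2, -27.1, 11.8, 0],
    [1, 9.2, -27.1, 12.4, 0],
    [1, 9.2, -27.1, 12.7, 0],
    [1, 9.2, -27.1, 12.7, 0],
    [1, 9.2, -27.1, 12.7, 0],
    [4, 9.2, -27.1, 12.7, 0],
    [4, 9.2, -27.1, 12.7, 0],
    [4, 9.2, -27.1, 12.7, 0],
    [4, 9.2, -27.1, 9, 0],
    [4, 9.2, -27.1, 3, 0],
    [4, 9.2, -27.1, -4, 0],
  ],
)

```text
t: 9.12
tool_pos: [0.5444, 0.3148, 0.1889]
eef_rot: [0.0, 0.999, 0.049, -0.001]
contact_force: [0.7, 0.5, -0.7]
opening: 0.04
gripper_force: 0.0
```

```bash
python3 - <<'E'
from h import *
s=state();im=save('w4','wrist').astype(int)
print(s['t'],s['tool_pos'],s['opening'],s['contact_force'])
Rt=rot(s['eef_rot']); print(Rt.round(3))
r,g,b=im[...,0],im[...,1],im[...,2]
t=biggest(roi((g<r*.72)&(r>60)&(b<g),150,360,0,330)); 
tp=save('top2','top')
o=np.hstack([im.astype(np.uint8)[:,:,::-1],tp[:,:,::-1]])
cv2.imwrite('pics/c4.png',cv2.resize(o,(800,300),interpolation=cv2.INTER_AREA))
E
```

```text
9.125 [0.54436884 0.31481401 0.18893108] 0.04000959105372091 [ 0.65128446  0.47550125 -0.66382456]
[[ 0.995  0.099 -0.001]
 [ 0.099 -0.995 -0.001]
 [-0.001  0.001 -1.   ]]
```

View pics/c4.png

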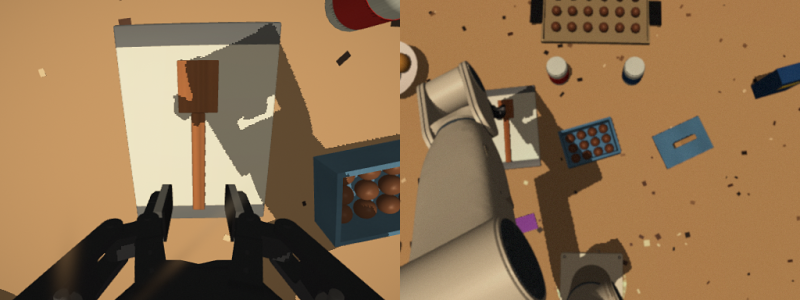

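The turner lies flat on the board (wrist view, (198,135) half-scale), mid-board and released; the dish is open and the lid is at top-view (683,141). Refining the dish and lid poses while moving over the lid.

Call:
apply_moves(
  moves=[
    [6, 0, 0, -3, 0],
    [6, -10.3, 63.3, -5.5, -110],
    [6, -10.3, 63.3, -5.5, -110],
    [6, -10.3, 63.3, -5.5, -110],
    [6, -10.3, 63.3, -5.5, -110],
    [6, -10.3, 63.3, -5.5, -110],
    [6, -10.3, 63.3, -5.5, -110],
    [6, -10.3, 63.3, -5.5, -110],
    [6, -10.3, 63.3, -5.5, -110],
    [6, -10.3, 63.3, -5.5, -110],
    [6, -10.3, 63.3, -5.5, -110],
    [6, -10.3, 63.3, -5.5, -110],
    [6, -10.3, 63.3, -5.5, -110],
    [6, -10.3, 63.3, -5.5, -110],
    [6, -10.3, 63.3, -5.5, -110],
    [6, -10.3, 63.3, -5.5, -110],
  ],
)

```text
t: 11.22
tool_pos: [0.5052, -0.3238, 0.2428]
eef_rot: [-0.0, 0.532, 0.847, 0.0]
contact_force: [-0.1, 0.1, -0.4]
opening: 0.0601
gripper_force: 0.0
```

```bash
python3 - <<'E'
from h import *
t2=cv2.imread('pics/top2.png')[:,:,::-1].astype(int)
r,b=t2[...,0],t2[...,2]
d=hullmask(roi(b>r+8,195,290,140,222)); print('dish top2',fit('top',d,DISH,[.493,.015,.306],0))
s=state();im=save('w5','wrist').astype(int)
print(s['t'],s['tool_pos'],s['opening'],s['joint_positions'][5]); Rt=rot(s['eef_rot']);print(Rt.round(3))
r,b=im[...,0],im[...,2]
m=biggest((b>r+10)); l=hullmask(m)
f,a=fit('wrist',l,LID,[.5052,-.325,.444],0,s); print('lid w',f,a)
o=im.astype(np.uint8)[:,:,::-1].copy(); cv2.drawContours(o,cv2.findContours(l,0,1)[0],-1,(0,255,0),1)
q=box(-.009,.009,-.042,.042,.026,.044)
p=w2px('wrist',q@R.from_euler('z',f[2]).as_matrix().T+[f[0],f[1],0],s)
cv2.polylines(o,[cv2.convexHull(p.astype(np.float32)).astype(int)],True,(0,0,255),1)
cv2.imwrite('pics/w5o.png',o)
E
```

```text
dish top2 (array([0.49274396, 0.0145316 , 0.3009665 ]), np.float64(0.9754209405844784))
11.225 [ 0.50518683 -0.3237792   0.24281136] 0.06008841464775771 -1.0392999378158014
[[-0.434  0.901 -0.   ]
 [ 0.901  0.434  0.   ]
 [ 0.    -0.    -1.   ]]
lid w [ 0.50783653 -0.32413387  0.44336455] 0.9841492651066766
```

View pics/w5o.png

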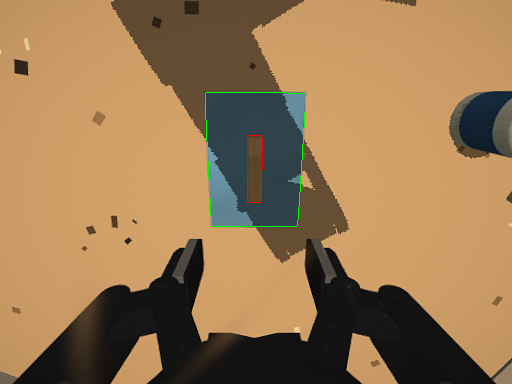

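The lid fit is good: outline on its edges (205–305, 93–227), with the predicted handle box on the wooden bar. Taking the same view of the open dish so the camera bias cancels.

Call:
apply_moves(
  moves=[
    [6, 31, 13.6, -5.5, 8.5],
    [6, 31, 13.6, -5.5, 8.5],
    [6, 31, 13.6, -5.5, 8.5],
    [6, 31, 13.6, -5.5, 8.5],
    [6, 31, 13.6, -5.5, 8.5],
    [6, 31, 13.6, -5.5, 8.5],
    [6, 31, 13.6, -5.5, 8.5],
    [6, 31, 13.6, -5.5, 8.5],
    [6, 31, 13.6, -5.5, 8.5],
  ],
)

```text
t: 12.4
tool_pos: [0.4931, 0.0124, 0.2976]
eef_rot: [-0.0, 0.594, 0.804, -0.0]
contact_force: [0.1, -0.0, 0.2]
opening: 0.0601
gripper_force: 0.0
```

```bash
python3 - <<'E'
from h import *
s=state();im=save('w6','wrist').astype(int)
print(s['t'],s['tool_pos']); Rt=rot(s['eef_rot']);print(Rt.round(3))
r,b=im[...,0],im[...,2]
n,lab,st,c=cv2.connectedComponentsWithStats(cv2.morphologyEx(((b>r+8)).astype(np.uint8),cv2.MORPH_CLOSE,np.ones((5,5))))
print([(st[i],c[i].round()) for i in range(1,n) if st[i,4]>300])
p=w2px('wrist',[[.4928,.0145,.065]],s)[0];print(p)
i=1+np.argmin([np.hypot(*(c[k]-p)) if st[k,4]>1500 else 1e9 for k in range(1,n)])
d=hullmask(lab==i)
f,a=fit('wrist',d,DISH,[.493,.0145,.301],0,s); print('dish w',f,a)
o=im.astype(np.uint8)[:,:,::-1].copy(); cv2.drawContours(o,cv2.findContours(d,0,1)[0],-1,(0,255,0),1)
cv2.imwrite('pics/w6o.png',o)
# lid grasp, from here
L=np.array([.50784,-.32413,0]); print('to lid',Rt.T@(L-s['tool_pos'])*100)
E
```

```text
12.4 [0.49308677 0.01235627 0.29755205]
[[-0.294  0.956 -0.   ]
 [ 0.956  0.294 -0.   ]
 [-0.    -0.001 -1.   ]]
[(array([ 204,   89,  102,  137, 8084], dtype=int32), array([255., 157.])), (array([347, 260,  49,  29, 767], dtype=int32), array([368., 272.])), (array([ 191,  274,   57,   68, 2301], dtype=int32), array([220., 305.]))]
[253.14705938 162.42614647]
dish w [0.49503889 0.0150822  0.30244468] 0.9908119444721861
to lid [-32.59347773  -8.46911562  29.76101822]
```

View pics/w6o.png

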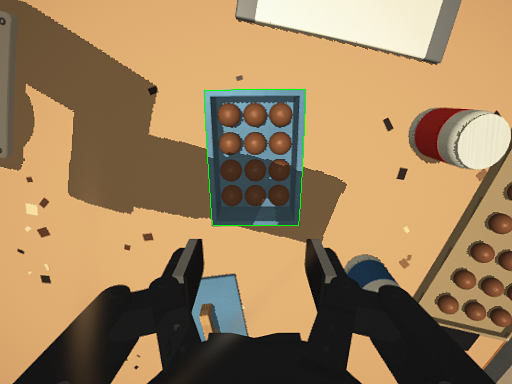

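Call:
apply_moves(
  moves=[
    [6, -32.6, -8.5, 0, -8.3],
    [6, -32.6, -8.5, 0, -8.3],
    [6, -32.6, -8.5, 0, -8.3],
    [6, -32.6, -8.5, 0, -8.3],
    [6, -32.6, -8.5, 0, -8.3],
    [6, -32.6, -8.5, 0, -8.3],
    [6, -32.6, -8.5, 4, -8.3],
    [6, -32.6, -8.5, 10, -8.3],
    [6, -32.6, -8.5, 16, -8.3],
    [6, -32.6, -8.5, 21, -8.3],
    [6, -32.6, -8.5, 25, -8.3],
    [6, -32.6, -8.5, 26.8, -8.3],
    [6, -32.6, -8.5, 26.8, -8.3],
    [1, -32.6, -8.5, 26.8, -8.3],
    [1, -32.6, -8.5, 26.8, -8.3],
    [1, -32.6, -8.5, 26.8, -8.3],
    [1, -32.6, -8.5, 26.8, -8.3],
    [1, -32.6, -8.5, 26.8, -8.3],
    [1, -32.6, -8.5, 26.8, -8.3],
  ],
  force=60,
)

```text
t: 14.82
tool_pos: [0.5089, -0.324, 0.0316]
eef_rot: [0.001, 0.534, 0.846, -0.0]
contact_force: [-1.7, -1.0, 7.5]
opening: 0.0169
gripper_force: 60.3
```

Call:
apply_moves(
  moves=[
    [1, 0, 0, -1, 0],
    [1, 0, 0, -3, 0],
    [1, 0, 0, -7, 0],
    [1, 0, 0, -12, 0],
    [1, 0, 0, -16, 0],
    [1, 0, 0, -17, 0],
    [1, 0, 0, -17, 0],
  ],
)

```text
t: 15.7
tool_pos: [0.5081, -0.3231, 0.2002]
eef_rot: [0.0, 0.534, 0.846, 0.0]
contact_force: [0.8, 0.0, -4.7]
opening: 0.0169
gripper_force: 59.2
```

```bash
python3 - <<'E'
from h import *
s=state();im=save('w7','wrist').astype(int)
print(s['t'],s['tool_pos'],s['opening'],s['gripper_force'],s['contact_force'],s['ft_torque']); Rt=rot(s['eef_rot']);print(Rt.round(4))
r,b=im[...,0],im[...,2]
n,lab,st,c=cv2.connectedComponentsWithStats((b>r+8).astype(np.uint8))
print([(st[i],c[i].round()) for i in range(1,n) if st[i,4]>300])
cv2.imwrite('pics/w7c.png',im[:,:,::-1])
# held-lid visible corner prediction: lid centred on tool axes, underside 29.6 mm below TCP
yaw=np.arctan2(Rt[1,0],Rt[0,0])-np.pi/2
z=s['tool_pos'][2]-.0296
p=w2px('wrist',LID[0]@R.from_euler('z',yaw).as_matrix().T+[*s['tool_pos'][:2],z],s);print(yaw,p.round(1).tolist())
E
```

```text
15.7 [ 0.50806941 -0.32314587  0.20015126] 0.016872357620225015 59.16278064250946 [ 0.8367797   0.02177744 -4.67812703] [-0.0171389   0.03730826 -0.00324363]
[[-4.301e-01  9.028e-01  6.000e-04]
 [ 9.028e-01  4.301e-01 -4.000e-04]
 [-6.000e-04  4.000e-04 -1.000e+00]]
[(array([  132,    77,   244,   208, 38501], dtype=int32), array([254., 164.])), (array([ 483,   90,   29,   66, 1454], dtype=int32), array([499., 125.])), (array([231, 305,  47,  33, 502], dtype=int32), array([254., 324.]))]
0.4445976777731797 [[170.0, 341.3], [166.3, 352.3], [133.4, 79.4], [125.3, 78.1], [335.1, 340.9], [338.8, 351.8], [369.4, 78.9], [377.2, 77.6]][ WARN:0@0.753] global loadsave.cpp:1063 imwrite_ Unsupported depth image for selected encoder is fallbacked to CV_8U.
```

View pics/w7c.png

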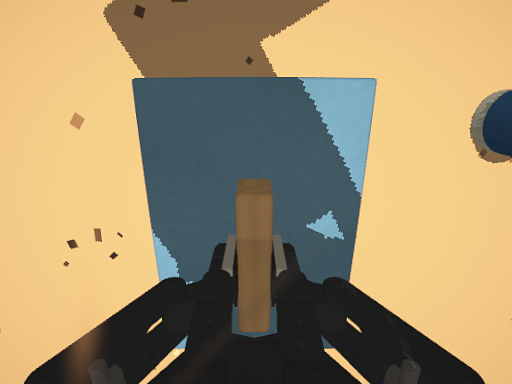

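The lid is held level and centred: handle at (254,255), far edge at row 78 from (133) to (376), matching the prediction to within a few px. Carrying it above the dish.

Call:
apply_moves(
  moves=[
    [1, 2, 0.9, 0, 1],
    [1, 6, 2.6, 0, 2],
    [1, 11, 4.7, 0, 3.5],
    [1, 16, 6.8, 0, 5],
    [1, 21, 8.9, 0, 6],
    [1, 26, 11, 0, 7],
    [1, 29.5, 12.5, 0, 8],
    [1, 31.1, 13.2, 0, 8.2],
    [1, 31.1, 13.2, 0, 8.2],
    [1, 31.1, 13.2, 3, 8.2],
    [1, 31.1, 13.2, 6, 8.2],
    [1, 31.1, 13.2, 8, 8.2],
    [1, 31.1, 13.2, 8, 8.2],
    [1, 31.1, 13.2, 8, 8.2],
  ],
)

```text
t: 17.5
tool_pos: [0.4938, 0.0138, 0.1199]
eef_rot: [-0.0, 0.593, 0.805, -0.0]
contact_force: [-0.3, -0.2, -4.4]
opening: 0.0171
gripper_force: 59.2
```

```bash
python3 - <<'E'
from h import *
s=state();im=save('w8','wrist');save('top3','top')
print(s['t'],s['tool_pos'],s['opening'],s['contact_force'],s['ft_torque']); Rt=rot(s['eef_rot']);print(Rt.round(4),np.arctan2(Rt[1,0],Rt[0,0])-np.pi/2)
print(Rt.T@(np.array([.4939,.0147,.0966])-s['tool_pos'])*100)
save('scene3','scene')
a=cv2.imread('pics/w8.png');b=cv2.imread('pics/scene3.png')
cv2.imwrite('pics/c8.png',np.hstack([cv2.resize(a[40:360],(400,250),interpolation=cv2.INTER_AREA),cv2.resize(b[130:270,180:404],(400,250),interpolation=cv2.INTER_CUBIC)]))
E
```

```text
17.5 [0.49377204 0.0137656  0.11988451] 0.017084085699597094 [-0.30870907 -0.16984251 -4.39548452] [-0.0338985   0.02955574 -0.00813467]
[[-2.964e-01  9.551e-01 -3.000e-04]
 [ 9.551e-01  2.964e-01 -1.000e-04]
 [ 0.000e+00 -3.000e-04 -1.000e+00]] 0.30090680209862786
[0.08539813 0.04057447 2.32844116]
```

View pics/c8.png

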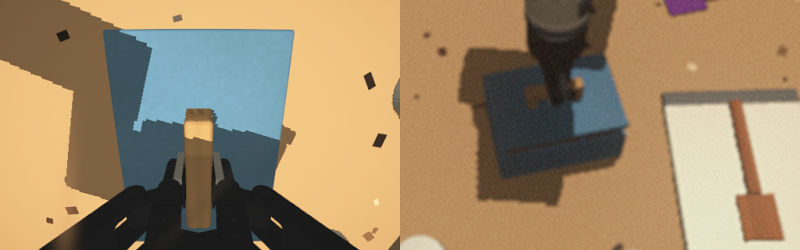

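Lid hovers level about 20 mm over the dish (scene inset: lid edge parallel with the dish's front wall). Lowering in small steps.

Call:
apply_moves(
  moves=[
    [1, 0.1, 0, 0.8, 0],
    [1, 0.1, 0, 1.3, 0],
    [1, 0.1, 0, 1.5, 0],
    [1, 0.1, 0, 1.6, 0],
    [1, 0.1, 0, 1.7, 0],
    [1, 0.1, 0, 1.8, 0],
    [1, 0.1, 0, 1.9, 0],
    [1, 0.1, 0, 1.95, 0],
    [1, 0.1, 0, 2.0, 0],
    [1, 0.1, 0, 2.0, 0],
    [1, 0.1, 0, 2.0, 0],
  ],
)

```text
t: 19.02
tool_pos: [0.4933, 0.0152, 0.0998]
eef_rot: [-0.0, 0.593, 0.805, -0.0]
contact_force: [-0.2, -0.7, -3.4]
opening: 0.0169
gripper_force: 59.3
```

Call:
apply_moves(
  moves=[
    [1, 0, 0, 0.05, 0],
    [1, 0, 0, 0.1, 0],
    [1, 0, 0, 0.15, 0],
    [1, 0, 0, 0.2, 0],
    [1, 0, 0, 0.2, 0],
  ],
)

```text
t: 19.65
tool_pos: [0.4933, 0.0152, 0.0978]
eef_rot: [-0.0, 0.593, 0.805, -0.0]
contact_force: [-0.1, -0.3, -3.6]
opening: 0.017
gripper_force: 59.3
```

Call:
apply_moves(
  moves=[
    [1, 0, 0, 0.05, 0],
    [1, 0, 0, 0.1, 0],
    [1, 0, 0, 0.12, 0],
    [1, 0, 0, 0.12, 0],
  ],
)

```text
t: 20.15
tool_pos: [0.4933, 0.0152, 0.0966]
eef_rot: [-0.0, 0.593, 0.805, -0.0]
contact_force: [-0.2, -0.4, -3.5]
opening: 0.017
gripper_force: 59.4
```

Call:
apply_moves(
  moves=[
    [1, 0, 0, 0.05, 0],
    [1, 0, 0, 0.1, 0],
    [1, 0, 0, 0.1, 0],
  ],
)

```text
t: 20.52
tool_pos: [0.4933, 0.0152, 0.0966]
eef_rot: [0.0, 0.593, 0.805, 0.0]
contact_force: [-4.4, 1.0, 10.3]
opening: 0.0168
gripper_force: 61.3
```

Call:
apply_moves(
  moves=[
    [1, 0, 0, 0.03, 0],
    [1, 0, 0, 0.06, 0],
    [1, 0, 0, 0.06, 0],
  ],
)

```text
t: 20.9
tool_pos: [0.4934, 0.0153, 0.0966]
eef_rot: [0.0, 0.593, 0.805, 0.0]
contact_force: [-6.8, 0.4, 19.6]
opening: 0.0171
gripper_force: 62.5
```

Contact at TCP z = 96.6 mm. Relieving the pressure, then releasing gently.

Call:
apply_moves(
  moves=[
    [1, 0, 0, -0.06, 0],
    [1, 0, 0, -0.12, 0],
    [1, 0, 0, -0.12, 0],
  ],
)

```text
t: 21.28
tool_pos: [0.4933, 0.0152, 0.0966]
eef_rot: [0.0, 0.593, 0.805, 0.0]
contact_force: [-3.5, 0.8, 7.7]
opening: 0.0173
gripper_force: 60.8
```

Call:
apply_moves(
  moves=[
    [1, 0, 0, -0.05, 0],
    [1, 0, 0, -0.05, 0],
    [2.5, 0, 0, -0.05, 0],
    [4, 0, 0, -0.05, 0],
    [5, 0, 0, -0.05, 0],
    [5, 0, 0, -0.05, 0],
    [5, 0, 0, -2, 0],
    [5, 0, 0, -7, 0],
    [5, 0, 0, -13, 0],
    [5, 0, 0, -19, 0],
    [5, 0, 0, -20, 0],
    [5, 0, 0, -20, 0],
  ],
  force=20,
)

```text
t: 22.78
tool_pos: [0.4933, 0.0152, 0.2964]
eef_rot: [0.0, 0.593, 0.805, 0.0]
contact_force: [-0.7, 0.3, -1.2]
opening: 0.0501
gripper_force: 0.0
```

```bash
python3 - <<'E'
from h import *
s=state();im=save('w9','wrist').astype(int);save('top4','top')
print(s['t'],s['tool_pos'],s['opening'],s['contact_force'])
r,b=im[...,0],im[...,2]
n,lab,st,c=cv2.connectedComponentsWithStats((b>r+8).astype(np.uint8))
i=1+np.argmax([st[k,4]*(c[k][1]<240) for k in range(1,n)])
d=hullmask(lab==i)
print('lid at .065',fit('wrist',d,LID,[.494,.015,.301],.065,s)); print('block',fit('wrist',d,[box(-.065,.065,-.095,.095,0,.075)],[.494,.015,.301],0,s))
cv2.imwrite('pics/w9c.png',cv2.resize(im.astype(np.uint8)[60:260,170:340,::-1],(510,600),interpolation=cv2.INTER_CUBIC))
E
```

```text
22.775 [0.4932931  0.01520914 0.29643161] 0.05010999556791129 [-0.6983785   0.33295934 -1.154103  ]
lid at .065 (array([0.49457253, 0.01641214, 0.29962014]), np.float64(0.9892272661296175))
block (array([0.49457253, 0.01641214, 0.29962014]), np.float64(0.9892272661296175))
```

View pics/w9c.png

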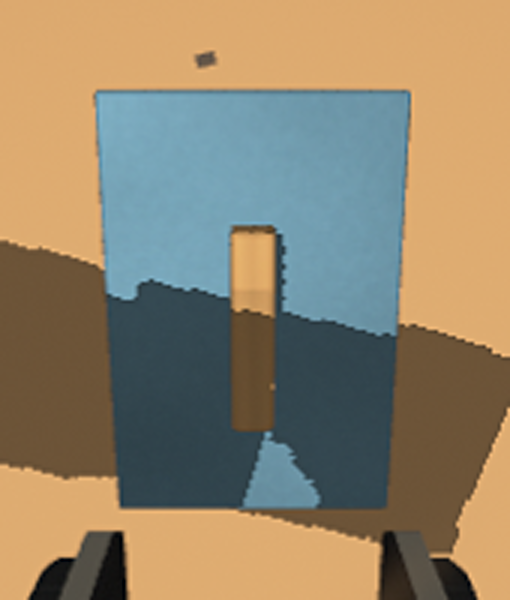

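The lid sits flush: its wrist fit (0.4946, 0.0164, 0.300) is within 1.4 mm and 0.2° of the dish fit, and no dish edge shows around it. The arm is clear, so I'm handing in.

```bash
python3 -c "
from cell import *
print(sign_off())"
```

```text
the job is handed in; nothing more can be done
None
```

The job is handed in: the wooden turner lies flat on the cutting board, and the lid is on the dish within about 1.5 mm and 0.2° by the wrist camera; the sign-off returned no verdict.

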